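# Present a washed mixing slab to the bench magnifier

### The arm

A 7-joint arm with a two-finger parallel gripper is mounted at the origin on the work surface. World frame = base frame: x ahead of the robot, y to its left, z up, the work surface at z = 0. Lengths are in m, angles in rad, forces in N, time in s.
With the tool pointing down it reaches from about 0.425 to 1.025 m from the base axis. Payload 9.4 kg.
Tool frame: the origin (TCP) lies midway between the tips of the shut fingers; the grasp point (between the pads) lies 19 mm behind it; z points along the fingers, y is the direction in which the jaws open and shut (so a half turn about z gives the same grasp; the last joint's range is limited). The gripper opens to 85 mm and grips with 20 to 120 N. Pads are 22 mm wide; open, the fingers measure 114 mm over their backs; the gripper's body (76 mm by 85 mm) begins 54 mm behind the grasp point. The pads swing forward as they close: fully open they stand 13 mm farther back than shut.
Start: joints at [-1.198, 0.599, -0.003, 1.599, 0.002, 0.943, -0.08], TCP at [0.315, 0.653, 0.231] pointing down, gripper open.
Joint ranges: [-2.57, 2.57], [-0.35, 1.97], [-1.29, 1.29], [0.11, 2.56], [-1.05, 4.19], [0.11, 1.86], [-2.63, 2.63]. Speed limits (rad/s): [2.22, 2.22, 3.01, 3.01, 3.14, 3.14, 3.14].

### API

Orientations are given as a 3x3 rotation matrix whose columns are the frame's x, y, z axes.
In Python, from workcell import sensors, eyes, env gives the robot as it stands.
- The arm moves only by the tool step_arm, never from a script. Its argument "plan" is one flat list of numbers, 7 for each row, row after row: the turn, a rotation vector about the world's x, y, z in degrees, then the shift along the world's x, y, z in mm, then the opening in per cent of the stroke, from 0 (shut) to 100 (fully open). A call has exactly 5 rows; each row shifts and turns the pose as measured when the row begins; what a row does not reach is not made up. A row lasts 1/10 s, in which the tool goes at most 50 mm and 8.59 degrees, less where a joint would pass 70% of its speed; a pose out of reach is approached as far as the arm can. A call with a gripper value outside its range is refused whole. The fingers move at their own pace and stop on an object; the grip force is fixed at half the most. Time passes only in rows, so rows that do not move let the fingers close, or fill a call up. It gives the time, the measured TCP pose, the force and the opening at its end, in the units of the state.
- sensors.read_state(): the state, without advancing time (a new reading comes with each control period).
- eyes.get_image(name): name is "scene" or "side" or "wrist"; returns a dict with "image" (480x640x3 uint8, blue, green, red), "intrinsics" (3x3 intrinsics, pixels), "xyz" and "orientation" of the camera in the world; the wrist camera has in their place "mount" (4x4, takes a point from camera to tool coordinates, whose origin is the TCP and whose axes are the flange's). Camera axes: x right, y up, looking along -z (the intrinsics and any distortion apply to the point x, -y, -z); pixel columns grow to the right and rows downward; lengths in m; the calibration is good to about 2 mm. The wrist camera is an equidistant fisheye: a pixel r from the principal point sees the ray r / f radians off the axis. A picture is of the moment at which its call begins: read the wrist's pose just before it. There is no depth.
- env.hand_in(): hands the job in, once; it reports no verdict.
The state is a dict: "time_s": time; "joints": joint angles; "dq": joint speeds; "effort": joint torques, N m; "position": TCP position; "orientation": TCP orientation; "contact_force": force on the tool from outside, world axes, zero at the start; "torque": the same for the moment, N m; "gripper_width": opening from 0.0 (shut) to 1.0 (fully open).
Only numpy, scipy, OpenCV 4.12 (cv2) and the standard library are available. Lean on these libraries where they do the work, as an engineer would, in place of code of your own. Each camera call takes 0.05 s, during which the arm holds its last target.

### The job

Slide the white opal-glass mixing slab straight up out of the drying rack by its top edge and, without setting it down on the counter, hold it up in front of the illuminated magnifier for a colleague to check for cement residue: middle of the slab on the axis of the lens and about 18 cm from it, broad face square to the lens, gripped edge uppermost and level, fingers close to that edge so that the face stays clear. Do not touch the magnifier, and leave the other slabs and the things on the counter where they are. Finish while still holding the slab there, steady in the air: do not put it down or let go.

Things in the scene. Friction and masses are not known exactly. Their poses are not given: they have to be found in the camera images.
- white_slab: the slab to present: opaque white opal glass, 75 wide x 10 thick x 125 mm tall, about 235 g, upright in one of the rack's three slots (which one varies). Origin at the centre of its bottom edge; z up its height, x along its width, y through its thickness (normal of the broad faces). In the rack its bottom is 10 mm, its top edge 135 mm above the counter
- white_slab_centre (a point): the middle of the white slab, 62.5 mm above its origin; axes as the slab
- green_slab: bystander: a dark green glass slab of the same size and mass, in another slot; origin and axes as the white slab's
- blue_slab: bystander: a blue ceramic slab with round mixing wells, same size and mass, in another slot; origin and axes as the white slab's
- rack: steel drying rack fixed to the counter, 88 (x) x 156 (y) x 78 mm tall; origin under its centre, z up. Slots at y = -55, 0, +55 mm, slab faces square to y. In a slot two upright U-channels hold the slab's side edges up to 75 mm height, with 1.5 mm play on each face and 2 mm at each side edge; slot floor at 10 mm. Above 78 mm the slabs stand free, 45 mm apart face to face
- magnifier: illuminated bench magnifier fixed to the counter: round white base 200 mm across, 28 mm high, bent steel post, U-shaped yoke, and in it a round white head 206 mm across, 32 mm thick, with a 133 mm lens inside a ring light. Origin under the base's centre, z up; the lens looks along +y, tilted down; lens centre 120 mm along +y and 300 mm above the origin
- lamp_head (a joint): downward tilt of the magnifier's head in rad: 0 lens axis level, 0.5 the axis points 0.5 rad below level; a stiff friction hinge through the lens centre (2 N m) that stays where it is; starts between 0.25 and 0.6
- lens_centre (a point): centre of the lens; its z axis is the lens axis, pointing out of the lens's front into the viewed space (away from the base, downward by the head's tilt); x is level, along the head's hinge
- viewing_point (a point): point in the air 180 mm in front of the lens centre on the lens axis, where the slab's middle belongs, 195 to 260 mm above the counter; axes as lens_centre (z away from the lens: a slab square to the lens has its y axis along this z, either way round, and its top edge leans away from the lens by the head's tilt)
- steel_bowl: bystander: small open steel bowl, 90 mm across, 32 mm high; origin under its centre
- plaster_block: bystander: round white plaster block, 54 mm across, 22 mm high, with an ivory practice tooth in its top (31 mm overall); origin under its centre
- file_stand: bystander: white stand 45 x 90 x 28 mm with ten coloured file caps (40 mm overall); origin under its centre
- counter: grey stone counter, top at height 0; an orange tray 50 mm high stands on its left part, out of the way
Mind the look-alikes: they are no part of the job. Of the things that look like the white_slab, the largest one is meant.

How it is judged:
On the way:
1. the white slab is drawn up clear of the rack, upright in the fingers (height (world z) of white_slab above 0.09 m and angle between white_slab's own z axis and vertical below 0.3 rad and horizontal distance between white_slab and rack below 0.1 m and contact force between white_slab and the fingers above 1 N), for 0.1 s.
At the end, for the whole second after the job is handed in: Held still by the fingers through the last second, touching no rack, lamp or counter: slab middle within 20 mm (each way) of the lens axis, 155 to 205 mm from the lens, face within 0.17 rad of square to it, gripped edge uppermost and level within 0.17 rad, grasp point in the top quarter (x of white_slab_centre in the frame of viewing_point between -0.02 and 0.02 m and y of white_slab_centre in the frame of viewing_point between -0.02 and 0.02 m and z of white_slab_centre in the frame of viewing_point between -0.025 and 0.025 m and angle between the y axis of white_slab and the z axis of viewing_point, either way round below 0.17 rad and angle between the x axis of white_slab and the x axis of viewing_point, either way round below 0.17 rad and angle between white_slab's own z axis and vertical below 0.85 rad and z of the grasp point in the frame of white_slab above 0.0938 m and contact force between white_slab and the fingers above 1 N and linear speed of white_slab below 0.02 m/s and contact force between white_slab and rack below 0.05 N and contact force between white_slab and magnifier below 0.05 N and contact force between white_slab and counter below 0.05 N); the arm keeps its last pose, push and grip.
It fails at once if the magnifier is touched (contact force between magnifier and anything else above 1 N).
It fails at once if the white slab is set down or dropped on the counter (contact force between white_slab and counter above 0.3 N).
It fails at once if another slab is shifted (distance of any of green_slab, blue_slab from where it was at the start of the episode above 0.015 m).
It fails at once if the bowl, plaster block or file stand is shifted (distance of any of steel_bowl, plaster_block, file_stand from where it was at the start of the episode above 0.015 m).
It also fails if it takes over 35 s, if anything falls off the work surface, if the arm or the gripper's body presses on something with over 40 N, if the wrist force passes 120 N, or if a joint passes its speed limit or range.

## Working session

There is one attempt and no reset: what is moved stays moved. The work goes in short steps, Python scripts to look and compute and a tool call to move; the robot and the scene stay as the last step left them, time stands still between calls to the robot, and variables do not carry over. Pictures are saved under pics/ and viewed, and the job is handed in when it is done.

Besides the shell and the picture viewer there is one more tool, called after "Emit:" as name(argument=value, ...) on one line, values as JSON. step_arm: Moves the arm, as the interface text tells. Its arguments: {"type":"object","properties":{"plan":{"type":"array","items":{"type":"number"}}},"required":["plan"]}

```bash
ls; mkdir -p pics; python3 - <<'E'
from workcell import sensors, eyes
import cv2,json
s=sensors.read_state();print(s)
for n in ["scene","side","wrist"]:
    d=eyes.get_image(n);cv2.imwrite(f"pics/{n}0.png",d["image"])
    print(n,{k:v for k,v in d.items() if k!="image"})
E
```

```text
pics
{'time_s': 0.0, 'joints': array([-1.19768718,  0.60013599, -0.00253675,  1.60011547,  0.0018166 ,
        0.94290062, -0.07979401]), 'dq': array([-0.00055012,  0.00059245,  0.0001307 , -0.00022961, -0.00107853,
        0.00135532,  0.00137714]), 'effort': array([-3.56056562e-04, -7.76459670e+01,  1.56502571e+00, -2.57998860e+01,
        1.23278002e-02,  9.26707668e-03,  1.18813981e-05]), 'position': array([0.3150458 , 0.65245586, 0.23041435]), 'orientation': array([[-9.00560092e-01,  4.34731228e-01, -5.29636204e-04],
       [ 4.34731521e-01,  9.00558915e-01, -1.46478110e-03],
       [-1.59817483e-04, -1.54937296e-03, -9.99998787e-01]]), 'contact_force': array([ 0.50915999, -0.66238315,  0.29929739]), 'torque': array([-0.02924282, -0.0431686 ,  0.00495371]), 'gripper_width': 0.9975791818912373}
scene {'intrinsics': array([[514.6323103 ,   0.        , 322.70320896],
       [  0.        , 514.6323103 , 230.63823408],
       [  0.        ,   0.        ,   1.        ]]), 'xyz': array([ 1.22944562, -0.23711021,  1.04210347]), 'orientation': array([[ 0.25145213, -0.74873886,  0.6133204
[... 319 characters left out ...]
.73906109]), 'orientation': array([[ 0.7735868 ,  0.4299876 , -0.46548268],
       [-0.63367358,  0.53024502, -0.56329213],
       [ 0.00461124,  0.73071943,  0.68266232]])}
wrist {'intrinsics': array([[371.64829954,   0.        , 318.94858105],
       [  0.        , 371.64829954, 238.25736654],
       [  0.        ,   0.        ,   1.        ]]), 'mount': array([[ 9.80622779e-05,  9.60608522e-01,  2.77905125e-01,
         7.06847485e-02],
       [ 9.99999771e-01, -2.80138177e-04,  6.15464954e-04,
        -1.89995832e-04],
       [ 6.69072714e-04,  2.77905001e-01, -9.60608330e-01,
        -1.44266524e-01],
       [ 0.00000000e+00,  0.00000000e+00,  0.00000000e+00,
         1.00000000e+00]])}
```

View pics/scene0.png

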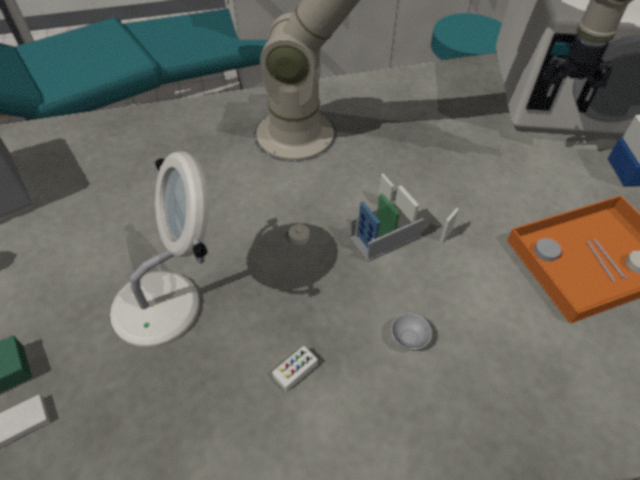

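View pics/side0.png

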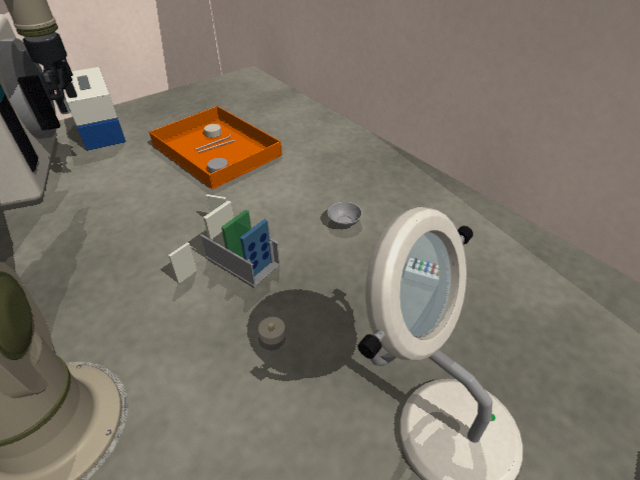

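View pics/wrist0.png

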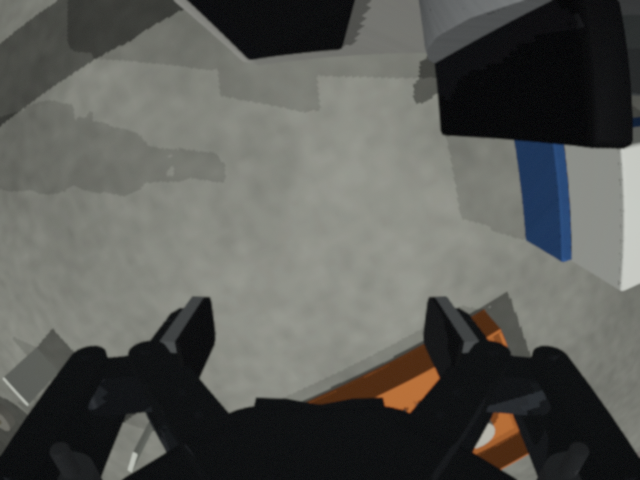

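Candidates for the white slab: scene (407,203) in the rack, (388,187) free-standing at the robot side, and (450,225) free-standing at its left. There are also box-like white things on the counter edges. I'll check these in crops.

```bash
python3 - <<'E'
import cv2,numpy as np
a=cv2.imread("pics/scene0.png")[160:270,340:470];b=cv2.imread("pics/side0.png")[185:295,160:290]
f=lambda i:cv2.resize(i,None,fx=5,fy=5,interpolation=cv2.INTER_CUBIC)
cv2.imwrite("pics/c1.png",f(a));cv2.imwrite("pics/c2.png",f(b))
c=cv2.imread("pics/scene0.png")[130:350,100:280];cv2.imwrite("pics/c3.png",cv2.resize(c,None,fx=2.7,fy=2.7))
c=cv2.imread("pics/side0.png")[190:380,340:490];cv2.imwrite("pics/c4.png",cv2.resize(c,None,fx=3,fy=3))
E
```

```text
(no output)
```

View pics/c1.png

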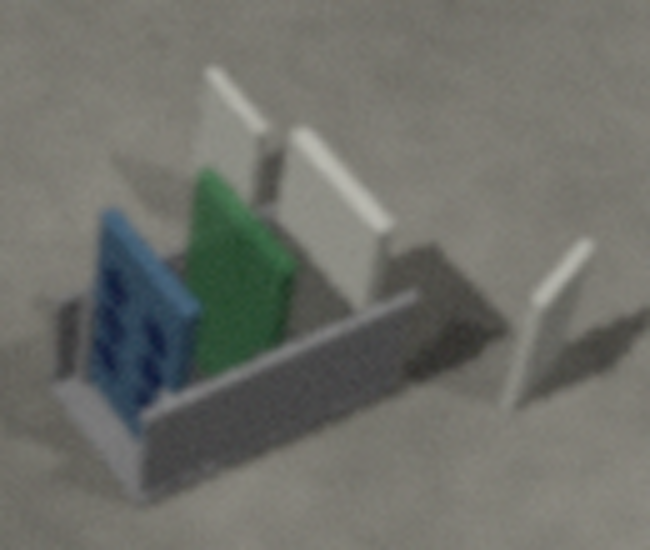

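View pics/c2.png

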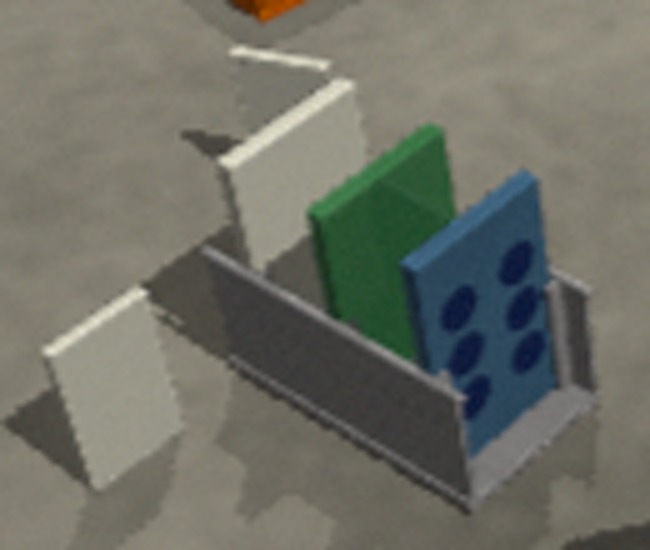

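View pics/c3.png

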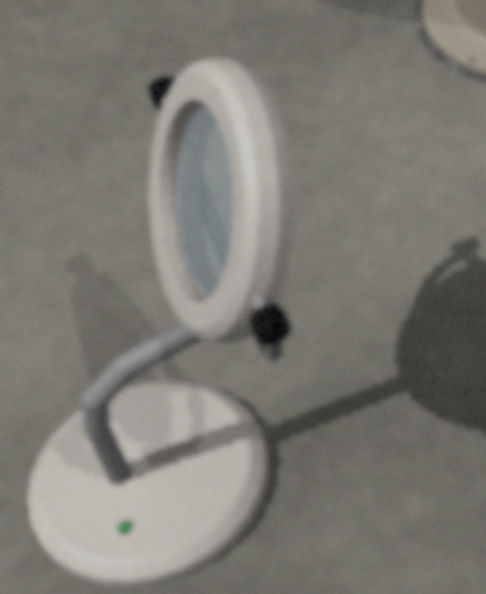

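View pics/c4.png

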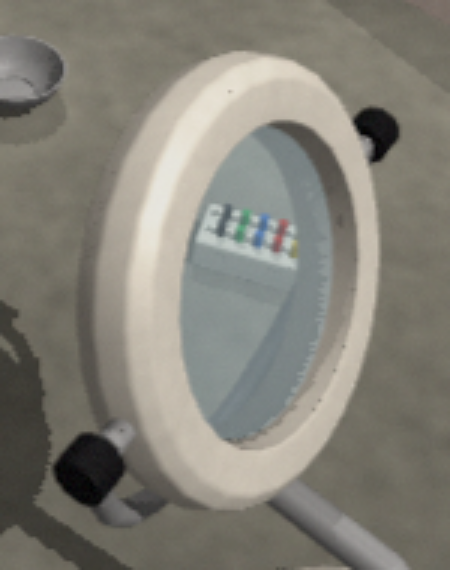

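```bash
cat > h.py <<'E'
import numpy as np
C={'scene':(np.array([[514.6323103,0,322.70320896],[0,514.6323103,230.63823408],[0,0,1]]),np.array([1.22944562,-0.23711021,1.04210347]),np.array([[0.25145213,-0.74873886,0.61332042],[0.96784006,0.18955402,-0.16539314],[0.00757892,0.63518453,0.77232323]])),
'side':(np.array([[438.03984205,0,328.82938217],[0,438.03984205,243.66615382],[0,0,1]]),np.array([0.15941623,-0.55640788,0.73906109]),np.array([[0.7735868,0.4299876,-0.46548268],[-0.63367358,0.53024502,-0.56329213],[0.00461124,0.73071943,0.68266232]]))}
def ray(c,p):
    K,o,R=C[c]; d=R@np.array([(p[0]-K[0,2])/K[0,0],-(p[1]-K[1,2])/K[1,1],-1]); return o,d/np.linalg.norm(d)
def onz(c,p,z):
    o,d=ray(c,p); return o+d*(z-o[2])/d[2]
def tri(p,q,c1='scene',c2='side'):
    o,d=ray(c1,p);o2,e=ray(c2,q)
    t=np.linalg.lstsq(np.c_[d,-e],o2-o,rcond=None)[0]
    a,b=o+d*t[0],o2+e*t[1]; return (a+b)/2,np.linalg.norm(a-b)
def proj(c,P):
    K,o,R=C[c]; v=R.T@(np.asarray(P)-o); return K[0,0]*v[0]/-v[2]+K[0,2],K[1,1]*-v[1]/-v[2]+K[1,2]
E
python3 - <<'E'
from h import *
np.set_printoptions(precision=4,suppress=True)
f=lambda x,y,ox,oy:((x+.5)/5-.5+ox,(y+.5)/5-.5+oy)
for n,a,b,c,d in [('blue',(112,212),(195,310),(405,262),(533,177)),('green',(207,175),(290,268),(315,213),(438,128)),('white',(302,133),(390,228),(222,160),(350,85))]:
    for cam,p,q,o in [('scene',a,b,(340,160)),('side',c,d,(160,185))]:
        P=onz(cam,f(*p,*o),.135);Q=onz(cam,f(*q,*o),.135);v=Q-P
        print(n,cam,P,Q,(P+Q)/2,np.linalg.norm(v),np.degrees(np.arctan2(v[1],v[0])))
g=lambda x,y,ox,oy,s:((x+.5)/s-.5+ox,(y+.5)/s-.5+oy)
k1=tri(g(160,91,100,130,2.7),g(382,135,340,190,3)); k2=tri(g(269,325,100,130,2.7),g(90,467,340,190,3))
print(k1,k2); m=(k1[0]+k2[0])/2; h=k2[0]-k1[0]; print(m,h,np.linalg.norm(h))
# base
print('base z.028',onz('scene',(155,310),.0))
E
```

```text
blue scene [0.4463 0.0707 0.135 ] [0.5146 0.0896 0.135 ] [0.4805 0.0801 0.135 ] 0.07093702141102624 15.48471790124279
blue side [0.4435 0.0715 0.135 ] [0.5142 0.084  0.135 ] [0.4788 0.0777 0.135 ] 0.07179603192647294 10.010791614630234
green scene [0.4343 0.1226 0.135 ] [0.5009 0.1412 0.135 ] [0.4676 0.1319 0.135 ] 0.06918955208658265 15.58214666151362
green side [0.43   0.1218 0.135 ] [0.5003 0.1383 0.135 ] [0.4652 0.1301 0.135 ] 0.07211408612793103 13.209106545792558
white scene [0.4187 0.1771 0.135 ] [0.4886 0.1962 0.135 ] [0.4537 0.1866 0.135 ] 0.0724219453967757 15.22996205469709
white side [0.4162 0.178  0.135 ] [0.4858 0.1897 0.135 ] [0.451  0.1838 0.135 ] 0.07057067019223455 9.533940703222893
(array([ 0.5133, -0.3571,  0.4096]), np.float64(0.027321194747739478)) (array([ 0.4789, -0.3035,  0.1278]), np.float64(0.04115948755440956))
[ 0.4961 -0.3303  0.2687] [-0.0343  0.0536 -0.2819] 0.2889836936121234
base z.028 [ 0.5371 -0.4511  0.    ]
```

```bash
python3 - <<'E'
from h import *
np.set_printoptions(precision=4,suppress=True)
g=lambda x,y,ox,oy,s:((x+.5)/s-.5+ox,(y+.5)/s-.5+oy)
k1=tri(g(160,91,100,130,2.7),g(90,467,340,190,3)); k2=tri(g(269,325,100,130,2.7),g(382,135,340,190,3))
print(k1,k2); m=(k1[0]+k2[0])/2; h=k2[0]-k1[0]; print(m,h,np.linalg.norm(h),np.degrees(np.arctan2(h[1],h[0])))
for n in range(1): 
  from math import *
import cv2
im=cv2.imread("pics/scene0.png");g_=im.astype(int)
w=((g_.min(2)>150)).astype(np.uint8)
w[:, :105]=0;w[:, 210:]=0;w[:265]=0;w[350:]=0
n,l,st,ce=cv2.connectedComponentsWithStats(w);i=1+st[1:,4].argmax();print(st[i])
c=max(cv2.findContours((l==i).astype(np.uint8),0,1)[0],key=cv2.contourArea)[:,0]
# base top rim at z=.028 : ground points from outer-left/bottom contour
P=np.array([onz('scene',p,.028)[:2] for p in cv2.convexHull(c)[:,0]])
A=np.c_[2*P,np.ones(len(P))];s=np.linalg.lstsq(A,(P**2).sum(1),rcond=None)[0];print('base',s[:2],sqrt(s[2]+s[0]**2+s[1]**2))
E
```

```text
(array([ 0.3837, -0.3622,  0.3031]), np.float64(0.0017320535990353234)) (array([ 0.6314, -0.3078,  0.3011]), np.float64(0.004818765925639543))
[ 0.5075 -0.335   0.3021] [ 0.2477  0.0544 -0.002 ] 0.25358876124466523 12.381568018046133
[ 110  284   83   61 3072]
base [ 0.5466 -0.4522] 0.09175559453933528
```

```bash
python3 - <<'E'
import cv2
for n,(x,y,w,h) in {'scene':(145,145,75,115),'side':(360,200,115,165)}.items():
    c=cv2.imread(f"pics/{n}0.png")[y:y+h,x:x+w];s=5 if n=='scene' else 3.6
    c=cv2.resize(c,None,fx=s,fy=s,interpolation=cv2.INTER_CUBIC)
    c=cv2.createCLAHE(3,(3,3)).apply(cv2.cvtColor(c,6))
    c=cv2.cvtColor(c,8)
    for i in range(0,w,10): cv2.line(c,(int(i*s),0),(int(i*s),c.shape[0]),(0,200,255),1);cv2.putText(c,str(x+i),(int(i*s),10),0,.35,(0,0,255),1)
    for i in range(0,h,10): cv2.line(c,(0,int(i*s)),(c.shape[1],int(i*s)),(0,200,255),1);cv2.putText(c,str(y+i),(0,int(i*s)),0,.35,(0,0,255),1)
    cv2.imwrite(f"pics/g_{n}.png",c)
E
```

```text
(no output)
```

View pics/g_scene.png

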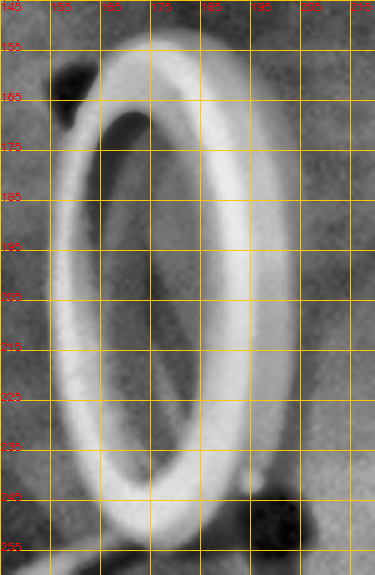

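View pics/g_side.png

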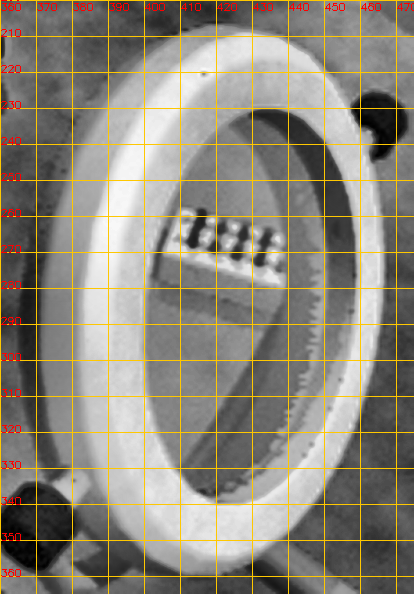

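```bash
python3 - <<'E'
from h import *
import cv2
np.set_printoptions(precision=4,suppress=True)
S=np.array([(130,111),(150,117),(175,150),(190,195),(201,250),(204,310),(199,375),(185,430),(165,475),(145,487),(125,473),(110,445),(98,400),(88,340),(83,270),(84,200),(95,150),(110,122)],float)
D=np.array([(262,109),(300,130),(330,175),(350,225),(357,270),(355,320),(340,380),(310,440),(270,485),(225,504),(190,490),(165,450),(148,390),(145,330),(152,270),(172,200),(200,150),(230,120)],float)
S=(S+.5)/5-.5+[145,145]; D=(D+.5)/3.6-.5+[360,200]
yaw=np.radians(12.4); hh=np.array([np.cos(yaw),np.sin(yaw),0])
out={}
for n,P in (('scene',S),('side',D)):
    e=cv2.fitEllipseDirect(P.astype(np.float32)); (cx,cy),(w,h),a=e; a=np.radians(a)
    R=np.array([[np.cos(a),-np.sin(a)],[np.sin(a),np.cos(a)]])
    T=np.eye(3);T[:2,:2]=R@np.diag([w/2,h/2]);T[:2,2]=cx,cy
    Ti=np.linalg.inv(T); Q=(Ti@np.c_[P,np.ones(len(P))].T)[:2]; print(n,e,'res',np.round((np.linalg.norm(Q,axis=0)-1)*w/2,1))
    V=np.array(proj(n,C[n][1]*0+np.array([.5075,-.335,.3])+hh*1e5)+(1,)); v=Ti@V; v=v[:2]/v[2]
    # tangent pts on unit circle from v
    r=np.linalg.norm(v);b=np.arctan2(v[1],v[0]);t=np.arccos(1/r)
    pts=[(T@[np.cos(b+s*t),np.sin(b+s*t),1])[:2] for s in(1,-1)]
    pts.sort(key=lambda p:p[1]); out[n]=pts; print(pts)
t,e1=tri(out['scene'][0],out['side'][0]);b,e2=tri(out['scene'][1],out['side'][1])
print(t,e1,b,e2,np.linalg.norm(t-b),(t+b)/2)
u=(t-b);f=np.array([-np.sin(yaw),np.cos(yaw),0]);print('tilt',np.arctan2(u@f,u[2]))
E
```

```text
scene ((173.0443878173828, 203.46383666992188), (24.083322525024414, 75.45539855957031), 177.53823852539062) res [-0.3 -0.3 -0.1  0.1  0.4  0.2 -0.1 -0.6 -0.1  0.3  0.3  0.2 -0.3 -0.5
 -0.3  0.4  0.4  0.1]
[array([179.0299, 173.1332]), array([166.2535, 231.9564])]
side ((428.81109619140625, 285.129150390625), (57.471920013427734, 108.7536392211914), 6.745858669281006) res [ 0.6 -0.7 -1.3 -0.   0.8  0.9  0.1 -0.8 -0.8  0.3  0.7  0.2 -0.1 -0.3
 -0.5 -0.1  0.2  0.6]
[array([417.5952, 239.0422]), array([443.7089, 326.7783])]
[ 0.4998 -0.3169  0.373 ] 0.000509349113252261 [ 0.5176 -0.3731  0.2378] 0.00425789159383364 0.14747053292259513 [ 0.5087 -0.345   0.3054]
tilt 0.40965140278817225
```

```bash
python3 - <<'E'
from h import *
import cv2
for n in('scene','side'):
  im=cv2.imread(f"pics/{n}0.png")
  th=np.linspace(0,2*np.pi,200)
  def circ(c,u,v,r,col):
    p=np.array([proj(n,c+r*(np.cos(t)*u+np.sin(t)*v)) for t in th])
    cv2.polylines(im,[np.round(p*8).astype(np.int32)],True,col,1,cv2.LINE_AA,3)
  y=np.radians(12.4);tl=.41
  L=np.array([.507,-.334,.3]);h=np.array([np.cos(y),np.sin(y),0]);f=np.array([-np.sin(y),np.cos(y),0])
  nn=f*np.cos(tl)-np.array([0,0,np.sin(tl)]);v=np.cross(h,nn)
  circ(L-f*.12-[0,0,.3],h,f,.1,(0,0,255)); circ(L-f*.12-[0,0,.272],h,f,.1,(0,255,0))
  circ(L-.016*nn,h,v,.103,(0,255,0));circ(L+.016*nn,h,v,.103,(0,0,255))
  x0,y0,w,hh=(100,130,140,220) if n=='scene' else (350,190,185,290)
  cv2.imwrite(f"pics/o_{n}.png",cv2.resize(im[y0:y0+hh,x0:x0+w],None,fx=2.7 if n=='scene' else 2,fy=2.7 if n=='scene' else 2))
E
```

```text
(no output)
```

View pics/o_scene.png

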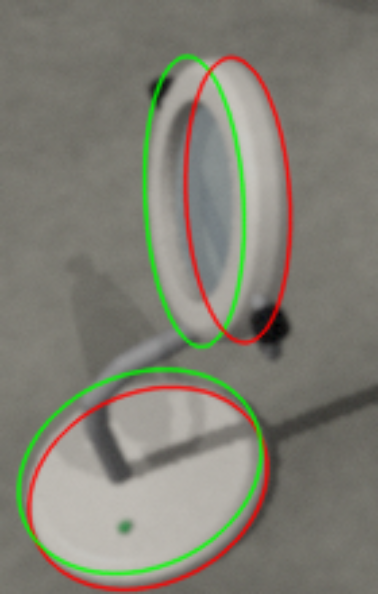

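View pics/o_side.png

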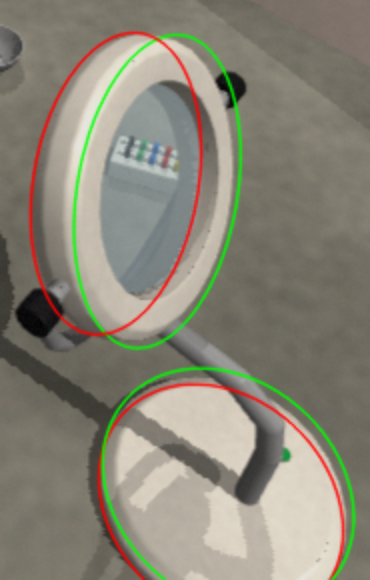

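Choice: the white slab in the rack, scene (409,196). The other two white ones stand free outside the rack and are smaller. The lens centre is near (0.507,-0.334,0.300), yaw 12.4°, tilt about 0.41. Now moving above the slab.

Emit:
step_arm(plan=[0, 0, -7, 7, -23, 14, 60, 0, 0, -7, 7, -23, 14, 60, 0, 0, -7, 7, -23, 14, 60, 0, 0, -7, 7, -23, 14, 60, 0, 0, -7, 7, -23, 14, 60])

```text
time_s: 0.65
position: [0.3472, 0.5352, 0.2974]
orientation: [[-0.474, 0.88, -0.008], [0.88, 0.474, -0.004], [0.0, -0.009, -1.0]]
contact_force: [0.7, 0.5, 0.3]
gripper_width: 0.6
```

Emit:
step_arm(plan=[0, 0, -7, 7, -23, 0, 60, 0, 0, -7, 7, -23, 0, 60, 0, 0, -7, 7, -23, 0, 60, 0, 0, -7, 7, -23, 0, 60, 0, 0, -7, 7, -23, 0, 60])

```text
time_s: 1.15
position: [0.3834, 0.4156, 0.2995]
orientation: [[0.142, 0.99, -0.006], [0.99, -0.142, 0.004], [0.003, -0.007, -1.0]]
contact_force: [-0.3, 0.3, 0.4]
gripper_width: 0.594
```

Emit:
step_arm(plan=[0, 0, -7, 7, -23, 0, 60, 0, 0, -7, 7, -23, 0, 60, 0, 0, -7, 7, -23, 0, 60, 0, 0, -7, 7, -23, 0, 60, 0, 0, -7, 7, -23, 0, 60])

```text
time_s: 1.65
position: [0.4187, 0.2952, 0.2992]
orientation: [[0.703, 0.711, -0.004], [0.711, -0.703, 0.007], [0.002, -0.008, -1.0]]
contact_force: [0.1, -0.2, -0.1]
gripper_width: 0.597
```

Emit:
step_arm(plan=[0, 0, -7, 7, -23, 0, 50, 0, 0, -7, 7, -23, 0, 50, 0, 0, -7, 7, -23, 0, 50, 0, 0, -7, 7, -23, 0, 50, 0, 0, -3, 5, -16, 0, 50])

```text
time_s: 2.15
position: [0.452, 0.1816, 0.2991]
orientation: [[0.975, 0.223, -0.0], [0.223, -0.975, 0.009], [0.002, -0.008, -1.0]]
contact_force: [0.3, 0.3, -0.2]
gripper_width: 0.5
```

```bash
python3 - <<'E'
from workcell import sensors, eyes
import cv2
s=sensors.read_state();print(repr(s['position']),repr(s['orientation']),s['joints'],s['gripper_width'])
for n in ["wrist"]:
    d=eyes.get_image(n);cv2.imwrite(f"pics/{n}1.png",d["image"])
E
```

```text
array([0.45196276, 0.18159407, 0.29913505]) array([[ 9.74845995e-01,  2.22879449e-01, -1.94306036e-04],
       [ 2.22872914e-01, -9.74809950e-01,  8.55714362e-03],
       [ 1.71780000e-03, -8.38520273e-03, -9.99963368e-01]]) [-1.05937351  0.27367372  0.72751341  2.07966084 -0.24856018  0.86790209
 -1.5345739 ] 0.49961167266834633
```

View pics/wrist1.png

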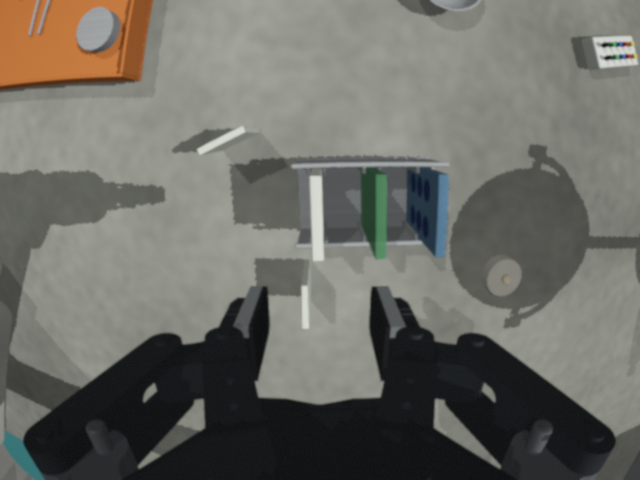

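```bash
cat >> h.py <<'E'
def wray(p,T,R,M=np.array([[9.80622779e-05,9.60608522e-01,2.77905125e-01,7.06847485e-02],[9.99999771e-01,-2.80138177e-04,6.15464954e-04,-1.89995832e-04],[6.69072714e-04,2.77905001e-01,-9.60608330e-01,-1.44266524e-01],[0,0,0,1]])):
    x,y=p[0]-318.94858105,p[1]-238.25736654; r=np.hypot(x,y);t=r/371.64829954
    d=np.array([x/r*np.sin(t),-y/r*np.sin(t),-np.cos(t)])
    return T+R@M[:3,3], R@M[:3,:3]@d
def wonz(p,z,T,R):
    o,d=wray(p,T,R); return o+d*(z-o[2])/d[2]
E
python3 - <<'E'
from h import *
import cv2
np.set_printoptions(precision=4,suppress=True)
im=cv2.imread("pics/wrist1.png")
cv2.imwrite("pics/c5.png",cv2.resize(im[155:275,290:460],None,fx=4.5,fy=4.5,interpolation=cv2.INTER_CUBIC))
T=np.array([0.45196276,0.18159407,0.29913505]);R=np.array([[9.74845995e-01,2.22879449e-01,-1.94306036e-04],[2.22872914e-01,-9.74809950e-01,8.55714362e-03],[1.71780000e-03,-8.38520273e-03,-9.99963368e-01]])
w=(im.min(2)>170).astype(np.uint8);w[:165]=0;w[268:]=0;w[:,:295]=0;w[:,340:]=0
P=np.argwhere(w)[:,::-1]; b=cv2.minAreaRect(P.astype(np.float32));print(b,len(P))
c=cv2.boxPoints(b);print(c)
W=np.array([wonz(p,.135,T,R) for p in c]);print(W,W.mean(0))
E
```

```text
((316.53076171875, 218.0142364501953), (84.3249282836914, 11.35842227935791), 88.26429748535156) 962
[[309.5771 176.0431]
 [320.9303 175.6991]
 [323.4844 259.9854]
 [312.1312 260.3294]]
[[0.4845 0.1989 0.135 ]
 [0.4869 0.1897 0.135 ]
 [0.4153 0.1709 0.135 ]
 [0.4127 0.1806 0.135 ]] [0.4499 0.185  0.135 ]
```

View pics/c5.png

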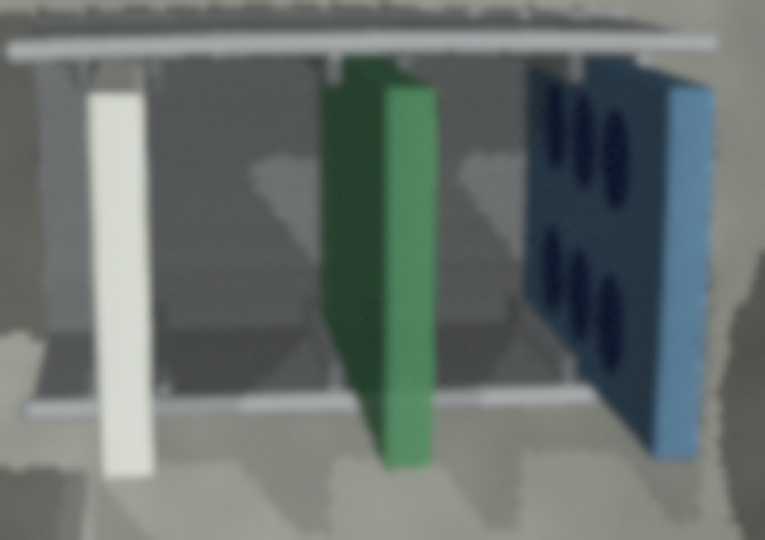

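Emit:
step_arm(plan=[-0.5, 0, 1.5, -1.5, 3.5, -25, 47, 0, 0, 0, 0, 0, -25, 47, 0, 0, 0, 0, 0, -30, 47, 0, 0, 0, 0, 0, -25, 47, 0, 0, 0, 0, 0, -15, 47])

```text
time_s: 2.7
position: [0.4528, 0.1842, 0.1773]
orientation: [[0.967, 0.255, 0.005], [0.255, -0.967, 0.004], [0.006, -0.002, -1.0]]
contact_force: [0.1, -0.7, 0.4]
gripper_width: 0.467
```

```bash
python3 - <<'E'
from workcell import sensors, eyes
import cv2
s=sensors.read_state();print(repr(s['position']),repr(s['orientation']),s['joints'],s['gripper_width'])
for n in ["wrist","side"]:
    d=eyes.get_image(n);cv2.imwrite(f"pics/{n}2.png",d["image"])
E
```

```text
array([0.45277189, 0.18422893, 0.17734992]) array([[ 0.9668916 ,  0.25514055,  0.00489295],
       [ 0.25512466, -0.9669013 ,  0.0036457 ],
       [ 0.00566117, -0.00227669, -0.99998138]]) [-0.90867543  0.45015638  0.56942623  2.21287983 -0.44395027  0.58193442
 -1.32183712] 0.4666053261298187
```

View pics/wrist2.png

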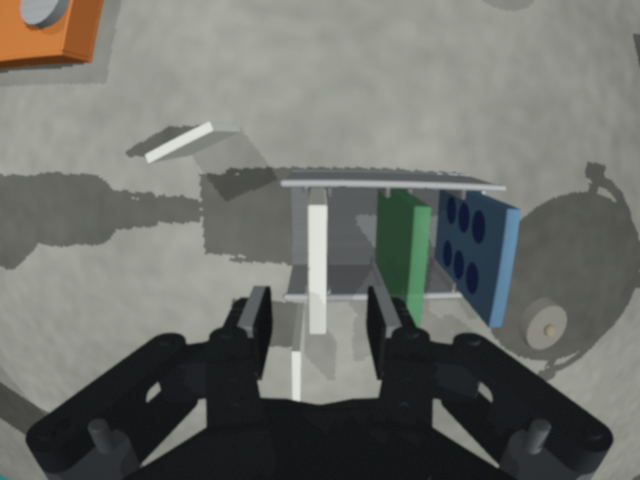

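Emit:
step_arm(plan=[-0.2, -0.3, 0, -2, 1, -16, 47, 0, 0, 0, 0, 0, -18, 47, 0, 0, 0, 0, 0, -18, 47, 0, 0, 0, 0, 0, -15, 47, 0, 0, 0, 0, 0, -7, 47])

```text
time_s: 3.3
position: [0.4533, 0.1879, 0.1052]
orientation: [[0.965, 0.262, 0.014], [0.262, -0.965, 0.004], [0.015, -0.0, -1.0]]
contact_force: [-0.9, -0.7, 0.3]
gripper_width: 0.471
```

```bash
python3 - <<'E'
from workcell import sensors, eyes
import cv2
s=sensors.read_state();print(repr(s['position']),repr(s['orientation']),s['joints'],s['gripper_width'])
for n in ["wrist","side"]:
    d=eyes.get_image(n);cv2.imwrite(f"pics/{n}3.png",d["image"])
im=d["image"][100:300,120:320];cv2.imwrite("pics/side3c.png",cv2.resize(im,None,fx=3,fy=3))
E
```

```text
array([0.45327743, 0.18794954, 0.10520494]) array([[ 9.65034389e-01,  2.61750486e-01,  1.39753777e-02],
       [ 2.61720461e-01, -9.65135562e-01,  3.96820046e-03],
       [ 1.45268124e-02, -1.71807622e-04, -9.99894466e-01]]) [-0.79636578  0.56005707  0.41207878  2.26698197 -0.5751187   0.39719679
 -1.21199951] 0.4708477099945696
```

View pics/wrist3.png

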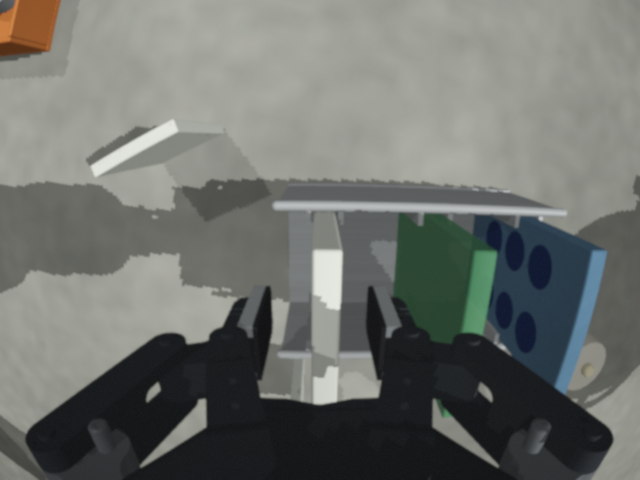

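View pics/side3c.png

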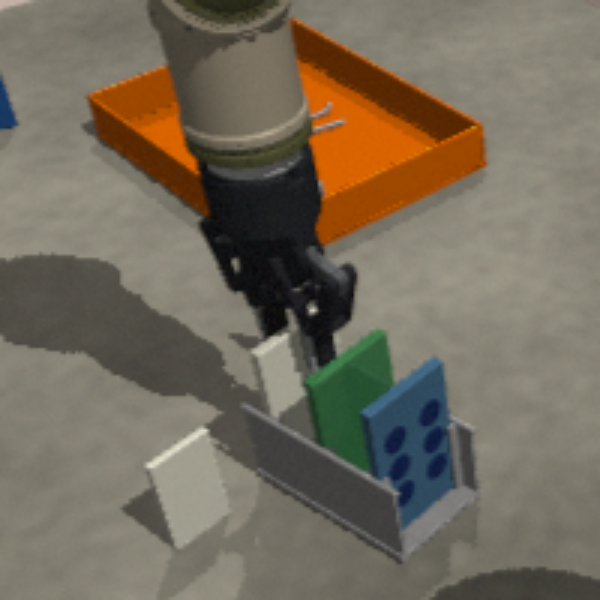

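```bash
python3 - <<'E'
from h import *
T=np.array([0.45327743,0.18794954,0.10520494]);R=np.array([[9.65034389e-01,2.61750486e-01,1.39753777e-02],[2.61720461e-01,-9.65135562e-01,3.96820046e-03],[1.45268124e-02,-1.71807622e-04,-9.99894466e-01]])
for p in [(313,250),(341,250),(313,400),(338,400)]: 
    W=wonz(p,.135,T,R);print(W,R.T@(W-T)*1000)
E
```

```text
[0.48457646 0.19870926 0.135     ] [ 33.45350354  -2.19717598 -29.31180316]
[0.48696012 0.18991625 0.135     ] [ 33.45251049   6.91319542 -29.31338298]
[0.4244636  0.18282631 0.135     ] [-28.71436519  -2.60253692 -30.21492979]
[0.42699047 0.17328885 0.135     ] [-28.7719961    7.26380796 -30.21746237]
```

Emit:
step_arm(plan=[-0.2, 0.8, -0.6, -1.5, -2.5, -2, 47, 0, 0, 0, 0, 0, 0, 40, 0, 0, 0, 0, 0, 0, 40, 0, 0, 0, 0, 0, 0, 40, 0, 0, 0, 0, 0, 0, 40])

```text
time_s: 3.9
position: [0.453, 0.1858, 0.106]
orientation: [[0.968, 0.251, 0.002], [0.251, -0.968, 0.002], [0.002, -0.002, -1.0]]
contact_force: [0.1, -0.1, 0.5]
gripper_width: 0.4
```

```bash
python3 - <<'E'
from workcell import sensors, eyes
import cv2
from h import *
s=sensors.read_state();T,R=s['position'],s['orientation'];print(T,R[:,1:],s['gripper_width'])
d=eyes.get_image('wrist');im=d["image"];cv2.imwrite(f"pics/wrist4.png",im)
r=np.where(im[252,290:360].min(1)>165)[0]+290
for p in [(r[0],252),(r[-1]+1,252)]: print(p,R.T@(wonz(p,.135,T,R)-T)*1000)
E
```

```text
[0.45297248 0.18584908 0.10602863] [[ 0.25094216  0.00187592]
 [-0.96800077  0.00213264]
 [-0.00159366 -0.99999597]] 0.3996067974470076
(np.int64(306), 252) [ 32.62657189  -4.49725528 -28.88760926]
(np.int64(335), 252) [ 32.63354533   4.98505589 -28.90270451]
```

Emit:
step_arm(plan=[0, 0, 0, -0.5, 0, -4, 40, 0, 0, 0, 0, 0, 0, 0, 0, 0, 0, 0, 0, 0, 0, 0, 0, 0, 0, 0, 0, 0, 0, 0, 0, 0, 0, 0, 0])

```text
time_s: 4.45
position: [0.4524, 0.1857, 0.1019]
orientation: [[0.968, 0.251, 0.002], [0.251, -0.968, 0.002], [0.003, -0.002, -1.0]]
contact_force: [-0.6, -0.2, 1.0]
gripper_width: 0.105
```

Emit:
step_arm(plan=[0, 0, 0, 0, 0, 0, 0, 0, 0, 0, 0, 0, 0, 0, 0, 0, 0, 0, 0, 0, 0, 0, 0, 0, 0, 0, 0, 0, 0, 0, 0, 0, 0, 0, 0])

```text
time_s: 4.95
position: [0.4524, 0.1857, 0.102]
orientation: [[0.968, 0.251, 0.002], [0.251, -0.968, 0.002], [0.003, -0.002, -1.0]]
contact_force: [-0.7, -0.5, 1.4]
gripper_width: 0.104
```

Emit:
step_arm(plan=[0, 0, 0, 0, 0, 6, 0, 0, 0, 0, 0, 0, 8, 0, 0, 0, 0, 0, 0, 8, 0, 0, 0, 0, 0, 0, 8, 0, 0, 0, 0, 0, 0, 8, 0])

```text
time_s: 5.45
position: [0.4516, 0.1853, 0.1422]
orientation: [[0.968, 0.251, -0.0], [0.251, -0.968, 0.001], [0.0, -0.001, -1.0]]
contact_force: [-0.9, 0.2, -1.1]
gripper_width: 0.109
```

Emit:
step_arm(plan=[0, 0, 0, 0.5, 0.3, 10, 0, 0, 0, 0, 0, 0, 10, 0, 0, 0, 0, 0, 0, 10, 0, 0, 0, 0, 0, 0, 10, 0, 0, 0, 0, 0, 0, 10, 0])

```text
time_s: 5.95
position: [0.4519, 0.1857, 0.1971]
orientation: [[0.968, 0.251, 0.0], [0.251, -0.968, 0.002], [0.001, -0.002, -1.0]]
contact_force: [-0.6, 0.3, -0.6]
gripper_width: 0.108
```

Emit:
step_arm(plan=[0, 0, 0, 0, 0, 14, 0, 0, 0, 0, 0, 0, 14, 0, 0, 0, 0, 0, 0, 14, 0, 0, 0, 0, 0, 0, 14, 0, 0, 0, 0, 0, 0, 14, 0])

```text
time_s: 6.45
position: [0.451, 0.1848, 0.2721]
orientation: [[0.968, 0.25, -0.001], [0.25, -0.968, 0.001], [-0.001, -0.001, -1.0]]
contact_force: [0.6, -0.9, -2.5]
gripper_width: 0.107
```

```bash
python3 - <<'E'
from workcell import sensors, eyes
import cv2
s=sensors.read_state();print(s['position'],s['orientation'],s['joints'],s['gripper_width'],s['contact_force'])
d=eyes.get_image('side')
im=d["image"][40:310,120:320];cv2.imwrite("pics/side5c.png",cv2.resize(im,None,fx=2.2,fy=2.2))
E
```

```text
[0.45097465 0.18479225 0.27208111] [[ 9.68249307e-01  2.49985215e-01 -8.19610863e-04]
 [ 2.49985791e-01 -9.68249255e-01  6.96694269e-04]
 [-6.19424341e-04 -8.79464813e-04 -9.99999421e-01]] [-1.04461063  0.31441949  0.71086105  2.11162824 -0.28386522  0.80928342
 -1.47787107] 0.10734889977781942 [ 0.59865801 -0.90585214 -2.47970323]
```

View pics/side5c.png

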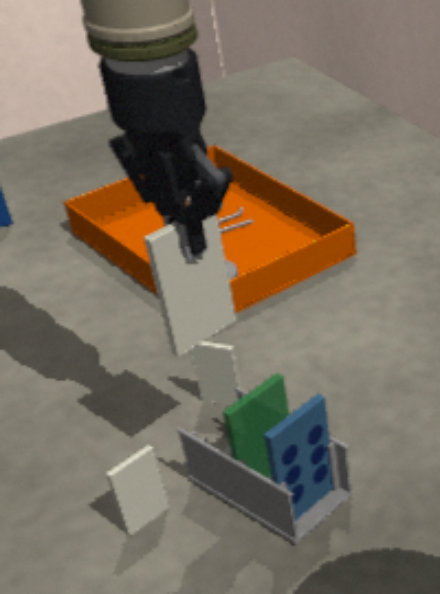

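Emit:
step_arm(plan=[0, 0, 0, 0, -15, 3, 0, 0, 0, 0, 1, -20, 0, 0, 0, 0, 0, 1, -20, 0, 0, 0, 0, 0, 1, -20, 0, 0, 0, 0, 0, 1, -20, 0, 0])

```text
time_s: 7.0
position: [0.4543, 0.0855, 0.2772]
orientation: [[0.967, 0.254, 0.001], [0.254, -0.967, 0.002], [0.001, -0.002, -1.0]]
contact_force: [0.8, 0.6, -2.0]
gripper_width: 0.102
```

Emit:
step_arm(plan=[0, 0, -0.2, 1, -20, 0, 0, 0, 0, -0.2, 1, -20, 0, 0, 0, 0, -0.2, 1, -20, 0, 0, 0, 0, -0.2, 1, -20, 0, 0, 0, 0, -0.2, 1, -20, 0, 0])

```text
time_s: 7.5
position: [0.4553, -0.0244, 0.2759]
orientation: [[0.973, 0.232, -0.003], [0.232, -0.973, 0.001], [-0.003, -0.002, -1.0]]
contact_force: [-0.4, 0.4, -2.0]
gripper_width: 0.106
```

```bash
python3 - <<'E'
from workcell import sensors
s=sensors.read_state();print(s['position'],s['orientation'],s['joints'],s['gripper_width'],s['contact_force'])
E
```

```text
[ 0.45534044 -0.02436258  0.27590088] [[ 9.72621082e-01  2.32376254e-01 -3.08337230e-03]
 [ 2.32379914e-01 -9.72624695e-01  8.82174665e-04]
 [-2.79396760e-03 -1.57453547e-03 -9.99994857e-01]] [-0.6688873   0.26874435  0.76394098  2.16700969 -0.2602115   0.79858615
 -1.07520125] 0.10643323834640675 [-0.43254649  0.37337413 -2.03256141]
```

Emit:
step_arm(plan=[-2.5, -0.5, -0.2, 2, -16, 0, 0, -2.5, -0.5, -0.2, 2, -16, 0, 0, -2.5, -0.5, -0.2, 2, -16, 0, 0, -2.5, -0.5, -0.2, 2, -16, 0, 0, -2.5, -0.5, -0.2, 2, -16, 0, 0])

```text
time_s: 8.0
position: [0.4605, -0.1158, 0.2754]
orientation: [[0.979, 0.2, 0.035], [0.203, -0.954, -0.223], [-0.011, 0.226, -0.974]]
contact_force: [0.0, -1.1, -1.9]
gripper_width: 0.106
```

```bash
cat > rem.py <<'E'
from workcell import sensors
import numpy as np,sys
from scipy.spatial.transform import Rotation as Ro
np.set_printoptions(precision=4,suppress=True)
s=sensors.read_state();T,R=s['position'],s['orientation']
L=np.array([.507,-.334,.3]);y=np.radians(12.4);t=.41
h=np.array([np.cos(y),np.sin(y),0]);f=np.array([-np.sin(y),np.cos(y),0]);up=np.array([0,0,1.])
nn=f*np.cos(t)-up*np.sin(t);v=f*np.sin(t)+up*np.cos(t)
Rt=np.c_[h,np.cross(-v,h),-v];Tt=L+.18*nn+.0295*v+.002*h
print('pos',T,'joints',s['joints'],s['gripper_width'],s['contact_force'])
print('rem mm',(Tt-T)*1000,'rot deg',np.degrees(Ro.from_matrix(Rt@R.T).as_rotvec()))
E
python3 rem.py
```

```text
pos [ 0.4605 -0.1158  0.2754] joints [-0.7226  0.3071  0.9066  2.1941 -0.0371  0.6846 -1.1855] 0.10564959098358916 [ 0.0196 -1.0809 -1.8727]
rem mm [ 10.5266 -45.0983 -20.0909] rot deg [-10.0934  -2.8121   0.7704]
```

Emit:
step_arm(plan=[-2, -0.5, 0.2, 2, -9, -2, 0, -2, -0.5, 0.2, 2, -9, -3, 0, -2, -0.5, 0.2, 2, -8, -3, 0, -2, -0.5, 0, 2, -7, -3, 0, -1, -0.5, 0, 1, -4, -3, 0])

```text
time_s: 8.5
position: [0.4644, -0.1599, 0.2604]
orientation: [[0.979, 0.191, 0.075], [0.205, -0.902, -0.379], [-0.005, 0.386, -0.922]]
contact_force: [-0.1, -0.1, -2.9]
gripper_width: 0.108
```

```bash
python3 rem.py; python3 - <<'E'
from workcell import sensors, eyes
import cv2
for n in ["scene","side","wrist"]:
    d=eyes.get_image(n);cv2.imwrite(f"pics/{n}6.png",d["image"])
E
```

```text
pos [ 0.4644 -0.1599  0.2604] joints [-0.7752  0.3919  1.0061  2.255   0.0809  0.523  -1.26  ] 0.10840777755392797 [-0.1268 -0.0909 -2.8955]
rem mm [ 6.534  -0.9823 -5.0902] rot deg [-0.7045 -0.4408  0.5476]
```

View pics/scene6.png

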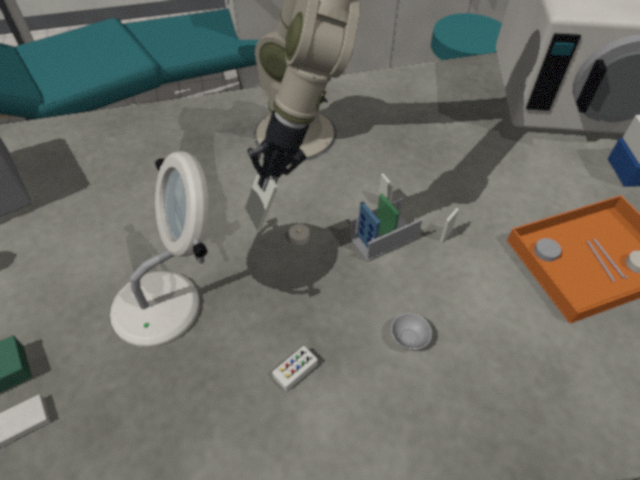

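View pics/side6.png

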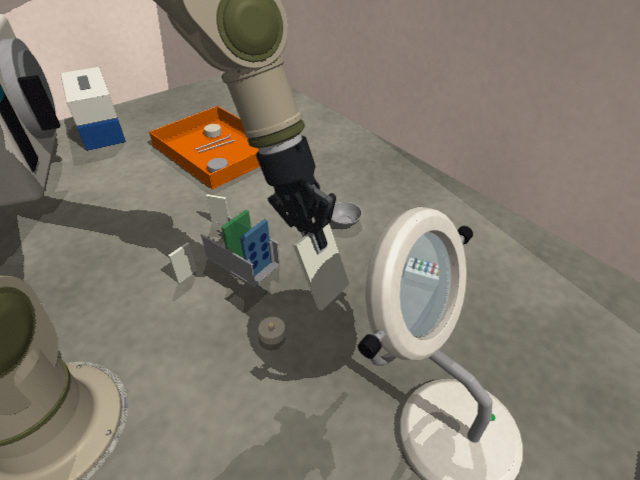

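View pics/wrist6.png

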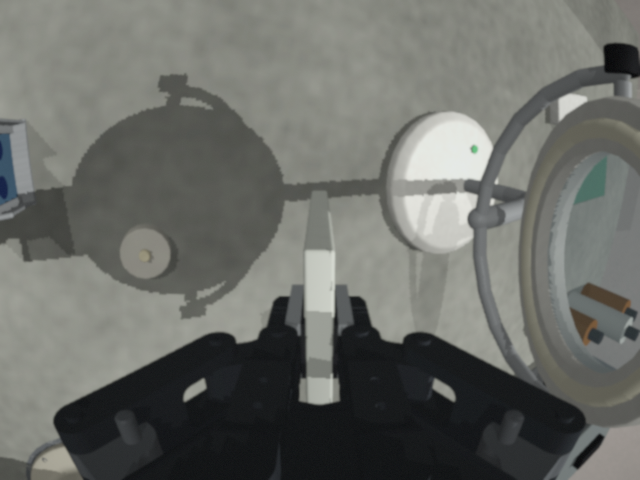

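Emit:
step_arm(plan=[-0.7, -0.4, 0.5, 4, -1, -3, 0, 0, 0, 0, 2, 0, -2, 0, 0, 0, 0, 0, 0, 0, 0, 0, 0, 0, 0, 0, 0, 0, 0, 0, 0, 0, 0, 0, 0])

```text
time_s: 9.15
position: [0.4712, -0.1605, 0.2555]
orientation: [[0.977, 0.196, 0.085], [0.214, -0.897, -0.387], [0.001, 0.396, -0.918]]
contact_force: [-0.5, 0.4, -2.5]
gripper_width: 0.111
```

```bash
python3 rem.py; python3 - <<'E'
from workcell import sensors, eyes
import cv2
for n,(x,y,w,h) in {"scene":(225,150,80,100),"side":(285,200,80,120)}.items():
    d=eyes.get_image(n);cv2.imwrite(f"pics/{n}7.png",d["image"])
    s=5
    c=cv2.resize(d["image"][y:y+h,x:x+w],None,fx=s,fy=s,interpolation=cv2.INTER_CUBIC)
    for i in range(0,w,10): cv2.line(c,(int(i*s),0),(int(i*s),5),(0,200,255),1);cv2.putText(c,str(x+i),(int(i*s),12),0,.35,(0,0,255),1)
    for i in range(0,h,10): cv2.line(c,(0,int(i*s)),(5,int(i*s)),(0,200,255),1);cv2.putText(c,str(y+i),(0,int(i*s)),0,.35,(0,0,255),1)
    cv2.imwrite(f"pics/z_{n}.png",c)
E
```

```text
pos [ 0.4712 -0.1605  0.2555] joints [-0.765   0.4078  0.995   2.2561  0.0782  0.498  -1.2577] 0.11146633258234742 [-0.4784  0.4484 -2.4698]
rem mm [-0.2282 -0.3709 -0.2092] rot deg [-0.1709  0.0007  0.0338]
```

View pics/z_scene.png

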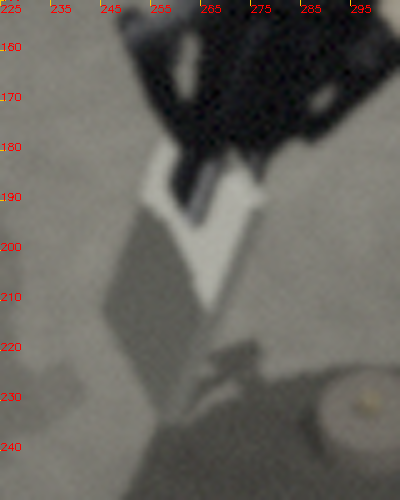

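View pics/z_side.png

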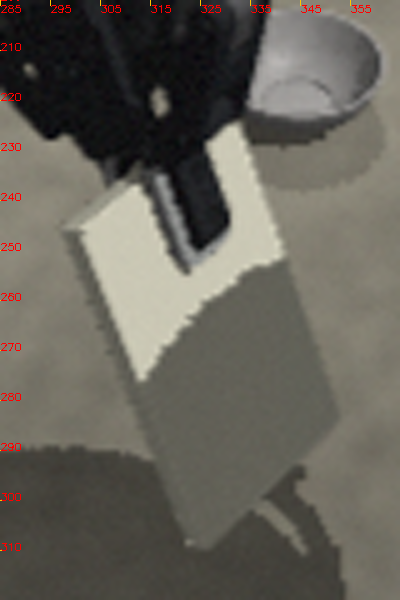

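```bash
python3 - <<'E'
from h import *
np.set_printoptions(precision=4,suppress=True)
a=lambda x,y:(x/5+225-.4,y/5+150-.4);b=lambda x,y:(x/5+285-.4,y/5+200-.4)
bl,e1=tri(a(104,308),b(192,546));br,e2=tri(a(160,426),b(340,415));tr,e3=tri(a(258,200),b(240,122));tl,e4=tri(a(160,138),b(82,232))
print(bl,br,tr,tl,[round(e*1000,1) for e in(e1,e2,e3,e4)])
print(*[np.linalg.norm(x) for x in(br-bl,tr-br,tl-bl,tr-tl)])
L=np.array([.507,-.334,.3]);y=np.radians(12.4);t=.41
h=np.array([np.cos(y),np.sin(y),0]);f=np.array([-np.sin(y),np.cos(y),0]);up=np.array([0,0,1.])
nn=f*np.cos(t)-up*np.sin(t);v=f*np.sin(t)+up*np.cos(t)
c=(bl+br+tr+tl)/4+.005*nn; d=c-L; print('centre',c,'in lens frame h,v,n',d@h,d@v,d@nn)
n=np.cross((br-bl)+(tr-tl),(tr-br)+(tl-bl));n/=np.linalg.norm(n);print('angle',np.degrees(np.arccos(abs(n@nn))),n)
E
```

```text
[ 0.44   -0.2045  0.172 ] [ 0.5149 -0.1923  0.173 ] [ 0.5033 -0.1436  0.2843] [ 0.439  -0.1636  0.277 ] [np.float64(2.4), np.float64(1.5), np.float64(9.4), np.float64(18.7)]
0.07596582744127632 0.12201240371795492 0.11268375421853401 0.0677467843623195
centre [ 0.4733 -0.1715  0.2246] in lens frame h,v,n 0.0019729888909810994 -0.003020340102506268 0.18223632092630274
angle 1.0632590372789803 [ 0.1861 -0.9036  0.3858]
```

Emit:
step_arm(plan=[0, 0, 0, 0, 0, 0, 0, 0, 0, 0, 0, 0, 0, 0, 0, 0, 0, 0, 0, 0, 0, 0, 0, 0, 0, 0, 0, 0, 0, 0, 0, 0, 0, 0, 0])

```text
time_s: 9.75
position: [0.4712, -0.1604, 0.2557]
orientation: [[0.977, 0.196, 0.086], [0.214, -0.897, -0.386], [0.001, 0.396, -0.918]]
contact_force: [-0.2, -0.0, -2.7]
gripper_width: 0.112
```

```bash
python3 rem.py; python3 - <<'E'
from workcell import env
print(env.hand_in())
E
```

```text
pos [ 0.4712 -0.1604  0.2557] joints [-0.7654  0.4073  0.9953  2.2562  0.0783  0.4981 -1.2578] 0.11157877213886438 [-0.1635 -0.0231 -2.7164]
rem mm [-0.2082 -0.4641 -0.3613] rot deg [-0.1867  0.0174  0.0235]
the job is handed in; nothing more can be done
None
```

I gripped the white slab by its top edge, with the grasp point about 14 mm below the edge. I drew it straight up out of the rack and carried it over the other slabs. It is now held in front of the magnifier, leaned back about 0.41 rad to match the head. I handed the job in at about 9.8 s with the slab still in the fingers; no verdict was reported.

**Position of the slab:** Its corners, measured in the scene and side pictures, put its middle about 2 mm and 3 mm off the lens axis and 182 mm from the lens. The face came out about 1° from square.

**Steadiness:** The arm was within 0.5 mm and 0.2° of its target and did not move measurably over the last half second.

**Disagreements:**
- The two upper corners are partly hidden by the fingers. Their rays from the two pictures missed each other by 9 and 19 mm, so the slab check rests mainly on the lower corners, which agreed to 1.5–2.4 mm.
- I measured the lens tilt from its rear opening only, to about ±0.03 rad, with no separate check from the front.

**Other objects:** The last full pictures show the magnifier, the green and blue slabs, the bowl, the plaster block and the file stand where they were. I judged this by eye and did not measure it.

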